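# Sort the washed open vessels onto their drying dishes

## Robot

A 6-joint arm with a two-finger parallel gripper is mounted at the origin on a cart in front of the work surface, level with it; the furniture and walls round the work are solid. World frame = base frame: x ahead of the robot, y to its left, z up, the work surface at z = 0. Lengths are in m, angles in rad, forces in N, time in s.
With the tool pointing down it reaches from about 0.3 to 0.775 m from the base axis. Payload 14.6 kg.
Tool frame: the origin (TCP) lies on the centre line of the jaws, within the pads' length; the fingertips stand ctrl.tcp_to_tips ahead of it and the grasp point (between the pads) lies 2 mm behind it (ctrl.tcp_to_tips is the distance from the TCP to the fingertips, in m); z points along the fingers, y is the line along which they close (so a half turn about z gives the same grasp; the last joint's range is limited). The gripper opens to 94 mm and grips with 3 to 60 N. Pads are 16 mm wide; open, the fingers measure 119 mm over their backs; the gripper's body (75 mm by 177 mm) begins 78 mm behind the grasp point.
Start: joints at [1.277, 0.3, 1.521, -0, 1.321, -0.067], TCP at [0.124, 0.536, 0.222] pointing down, gripper open.
Joint ranges: [-3.03, 3.03], [-0.79, 2.21], [0.23, 2.52], [-1.04, 4.18], [0, 3.07], [-2.55, 2.55]. Speed limits (rad/s): [2.22, 2.22, 2.57, 3.14, 3.14, 3.14].

## Interface

Orientations are given as [roll, pitch, yaw] about the fixed x, y, z axes, in that order (R = Rz(yaw) Ry(pitch) Rx(roll)).
In Python, from station import telemetry, viewer, hand_in, ctrl gives the robot as it stands.
- The arm moves only by the tool step_arm, never from a script. Its argument "plan" is a list of rows, each an object of numbers: "dx", "dy", "dz": the shift along the tool's x, y, z scaled (see below); "rx", "ry", "rz": the turn, a rotation vector about the tool's x, y, z scaled (see below); "claw": the closure, from 0 (fully open) to 1 (shut). In form: [{"dx": .., "dy": .., "dz": .., "rx": .., "ry": .., "rz": .., "claw": ..}, ...]. A call has 1 to 10 rows; each row shifts and turns the commanded pose from where the row before left it, along the tool's axes as they then stand; what a row does not reach is not made up. The controller multiplies each number of a shift by 0.1 m and each number of a turn by 90 degrees. A row lasts 1/10 s, in which the tool goes at most 50 mm and 8.59 degrees, less where a joint would pass 70% of its speed; a pose out of reach is approached as far as the arm can. A call with a number of a shift or a turn outside -1 to 1 is refused whole. A call with a gripper value outside its range is refused whole. The fingers move at their own pace and stop on an object; "grip_force" is the grip in N (left out, the last holds). Time passes only in rows, so rows that do not move let the fingers close. It gives the time, the measured TCP pose, the force, the opening and the grip force at its end, in the units of the state.
- telemetry.get_obs(): the state, without advancing time (a new reading comes with each control period).
- viewer.camera(name): name is "scene" or "top" or "wrist"; returns a dict with "img" (480x640x3 uint8, red, green, blue), "z_map" (480x640 float32, m along the optical axis (not along the pixel's ray), 0 where there is no reading), "fx", "fy", "cx", "cy" (pixels), "R" (3x3) and "t" (3): a world point X has camera coordinates R X + t; the wrist camera has in their place "tool_from_camera" (4x4, takes a point from camera to tool coordinates, whose origin is the TCP and whose axes are the flange's). Camera axes: x right, y down, z forward; pixel columns grow to the right and rows downward; lengths in m; the calibration is good to about 2 mm. A picture is of the moment at which its call begins: read the wrist's pose just before it.
- hand_in(): hands the job in; it is judged then, once.
Trained networks look in a picture, given as the dict that the camera call returned (one of the last four; its "shot" number tells which), for a name from the list of things; names that differ only in an ending like _2 or _b are one class to them, and where a whole thing is asked for, a point or a joint stands for the part that bears it (a point fixed in the world has none). Each returns a list of dicts, best first, with "score" (0 to 1); they miss things now and then, are a little off and sometimes report something else, mostly with a low value. They report only what shows in the picture. A call takes as long as a camera call. They do not tell look-alikes from the thing itself.
- viewer.recognise(target, picture): "rect" ([left, top, right, bottom] in pixels, round what is visible of it).
The state is a dict: "time_s": time; "qpos": joint angles; "joint_vel": joint speeds; "tau": joint torques, N m; "ee_pos": TCP position; "eef_rot": TCP orientation; "force": force on the tool from outside, world axes, zero at the start; "moment": the same for the moment, N m; "grip_width": finger opening in m; "grip_force": force on a finger pad.
Only numpy, scipy, OpenCV 4.12 (cv2) and the standard library are available. Lean on these libraries where they do the work, as an engineer would, in place of code of your own. Each camera call takes 0.05 s, during which the arm holds its last target. There are 200 camera calls.

## Task

Put the three washed open-topped vessels that stand among the bottles left of the grey service bar away on the steel drying dishes: the small beaker in the small round dish, the large beaker in the large round dish and the square sample cell in the square dish, with its sides parallel to the dish's. Set each down gently, upright and flat on the dish's floor inside the lip, without dropping it, and let go. Leave the capped bottles, the vial and the carton standing where they are.

Things in the scene. Friction and masses are not known exactly. Their poses are not given: they have to be found in the camera images.
- small_beaker_center (a point): Small beaker, white plastic, open at the top, standing upright on the worktop left of the low grey service bar. 56 mm high; round, tapering from 44 mm across the rim (47 mm over the pouring lip) to 37 mm at the foot. The point is on its axis, half-way up (28 mm above its underside); z is up.
- large_beaker_center (a point): Large beaker, clear glass, open at the top, standing upright on the worktop left of the service bar. 65 mm high; round, tapering from 53 mm across the rim (56 mm over the pouring lip) to 47 mm at the foot. The point is on its axis, half-way up (32.5 mm above its underside); z is up.
- square_cell_center (a point): Sample cell: a square clear box, open at the top, standing upright on the worktop left of the service bar. 46 x 46 mm outside, 56 mm high, walls 2 mm. The point is at its centre, half-way up (28 mm above its underside); x and y are square to its sides, z is up.
- small_round_dish: Small round drying dish of steel, fixed to the worktop in the clear space behind the blue cans. 66 mm outside diameter, 58 mm inside; floor 3 mm and lip 10 mm above the worktop. Origin: centre of its underside, on the worktop.
- large_round_dish: Large round drying dish of steel, fixed beside the other dishes (the three dishes stand in a row, in any order). 84 mm outside diameter, 76 mm inside; floor 3 mm and lip 10 mm above the worktop. Origin: centre of its underside, on the worktop.
- square_dish: Square drying dish of steel, fixed beside the other dishes. 70 x 70 mm outside, 62 x 62 mm inside; floor 3 mm and lip 10 mm above the worktop. Origin: centre of its underside, on the worktop; x and y are square to its sides.
- carton_center (a point): Bystander: white lamp carton, 42 x 42 x 82 mm high, loose. The point is half-way up (41 mm).
- white_bottle_center (a point): Bystander: squat white capped bottle, 47 mm across, 92 mm high, loose. The point is half-way up (46 mm).
- amber_bottle_center (a point): Bystander: small amber capped bottle, 43 mm across, 85 mm high, loose. The point is half-way up (42.5 mm).
- vial_center (a point): Bystander: small white capped vial, 22 mm across, 46 mm high, loose and light (14 g), close to the service bar. The point is half-way up (23 mm). The service bar is a fixed grey box 128 mm high between the vessels and the dishes, at y = 0.22 to 0.28, with a plug sticking out of it to y = 0.345 at x = 0.63, up to 100 mm high; the cans are 250 mm high: carry things over them or behind them.
Things that resemble listed ones, but are neither listed nor needed, are in the scene too. What is shaped like the part that bears large_beaker_center but blue is not meant.

How it is judged:
By the outcome, as a careful person would: the job done as asked, in the order asked, and still so for the second after the job is handed in, with the robot touching nothing.
It also fails if it takes over 99 s, if anything falls off the work surface, if the arm or the gripper's body presses on something with over 40 N, if the wrist force passes 120 N, or if a joint passes its speed limit or range.

## Working session

There is one attempt and no reset: what is moved stays moved. The work goes in short steps, Python scripts to look and compute and a tool call to move; the robot and the scene stay as the last step left them, time stands still between calls to the robot, and variables do not carry over. Pictures are saved under pics/ and viewed, at most 14 in all, crops included, and the job is handed in when it is done.

Besides the shell and the picture viewer there is one more tool, called after "Call:" as a command line: name --argument value ..., lists and objects as JSON in quotes. step_arm: Moves the arm, as the interface text tells. Shifts and turns lie within -1 to 1; 1 stands for 0.1 m of shift or 90 degrees of turn. Its arguments: {"type":"object","properties":{"plan":{"type":"array"},"grip_force":{"type":"number"}},"required":["plan"]}

```bash
mkdir -p pics; ls
cat > h.py <<'E'
import numpy as np, cv2
from station import telemetry, viewer, hand_in, ctrl
from scipy.spatial.transform import Rotation as Rn
def shot(name):
    o=telemetry.get_obs(); p=viewer.camera(name)
    if name=="wrist":
        T=np.eye(4);T[:3,:3]=Rn.from_euler('xyz',o['eef_rot']).as_matrix();T[:3,3]=o['ee_pos']
        M=T@p['tool_from_camera']; p['Rw'],p['tw']=M[:3,:3],M[:3,3]
    else:
        p['Rw']=p['R'].T; p['tw']=-p['R'].T@p['t']
    return p
def save(p,f): cv2.imwrite('pics/'+f,p['img'][:,:,::-1])
def cloud(p):
    z=p['z_map']; v,u=np.mgrid[:z.shape[0],:z.shape[1]]
    c=np.stack([(u-p['cx'])/p['fx']*z,(v-p['cy'])/p['fy']*z,z],-1)
    return c@p['Rw'].T+p['tw']
def ray(p,u,v,h):
    d=p['Rw']@np.array([(u-p['cx'])/p['fx'],(v-p['cy'])/p['fy'],1.]); return p['tw']+d*(h-p['tw'][2])/d[2]
def pix(p,X):
    c=p['Rw'].T@(np.array(X)-p['tw']); return c[0]/c[2]*p['fx']+p['cx'],c[1]/c[2]*p['fy']+p['cy']
E
python3 - <<'E'
from h import *
o=telemetry.get_obs();print(o, ctrl.tcp_to_tips)
H={'small_beaker_center':.056,'large_beaker_center':.065,'square_cell_center':.056,'small_round_dish':.01,'large_round_dish':.01,'square_dish':.01,'carton_center':.082,'white_bottle_center':.092,'amber_bottle_center':.085,'vial_center':.046}
for n in ("scene","top"):
    p=shot(n); save(p,n+'0.png'); print(n,p['tw'].round(3))
    for k,h in H.items():
        for r in viewer.recognise(k,p)[:3]:
            b=r['rect']; X=ray(p,(b[0]+b[2])/2,(b[1]+b[3])/2,h/2)
            print(k,round(r['score'],2),np.round(b),X.round(3))
E
```

```text
pics
{'time_s': 0.0, 'qpos': array([ 1.27741406e+00,  3.00484898e-01,  1.52160263e+00,  4.03402368e-06,
        1.32068283e+00, -6.65908838e-02]), 'joint_vel': array([-0.00154529, -0.00096532,  0.00066528, -0.00150135,  0.00034666,
        0.00175939]), 'tau': array([-1.95786786e-03, -5.31796038e+01, -3.52743423e+01,  7.07262894e-02,
        2.41380930e-02, -2.01233240e-05]), 'ee_pos': array([0.12359392, 0.53567905, 0.22186963]), 'eef_rot': array([-3.14041782e+00, -8.22650059e-05,  2.91480022e+00]), 'force': array([-0.50118926, -0.57622021, -0.00591321]), 'moment': array([ 0.01498067, -0.02775538, -0.00824837]), 'grip_force': 0.0, 'grip_width': 0.09393405025881671} 0.017
scene [0.01  1.095 0.91 ]
small_beaker_center 0.91 [311. 274. 332. 308.] [0.431 0.352 0.028]
small_beaker_center 0.55 [250. 294. 282. 342.] [0.488 0.465 0.028]
large_beaker_center 0.91 [300. 377. 338. 427.] [0.309 0.58  0.032]
large_beaker_center 0.68 [257. 249. 287. 291.] [0.547 0.353 0.032]
large_beaker_center 0.67 [250. 292. 285. 338.] [0.487 0.46  0.032]
square_cell_center 0.9 [254. 293. 284. 338.] [0.486 0.457 0
[... 353 characters left out ...]
large_beaker_center 0.84 [158. 320. 189. 346.] [0.309 0.578 0.032]
large_beaker_center 0.76 [264. 204. 293. 232.] [0.55  0.353 0.032]
square_cell_center 0.72 [212. 237. 247. 264.] [0.482 0.461 0.028]
small_round_dish 0.59 [450. 148. 479. 179.] [ 0.673 -0.069  0.005]
large_round_dish 0.96 [394. 144. 435. 180.] [0.677 0.045 0.005]
square_dish 0.78 [348. 154. 381. 190.] [0.657 0.16  0.005]
carton_center 0.81 [214. 174. 247. 204.] [0.615 0.457 0.041]
white_bottle_center 0.8 [219. 284. 245. 310.] [0.381 0.453 0.046]
amber_bottle_center 0.6 [265. 318. 286. 337.] [0.316 0.361 0.042]
vial_center 0.67 [288. 239. 297. 249.] [0.493 0.325 0.023]
vial_center 0.36 [267. 268. 289. 289.] [0.419 0.358 0.023]
```

View pics/scene0.png

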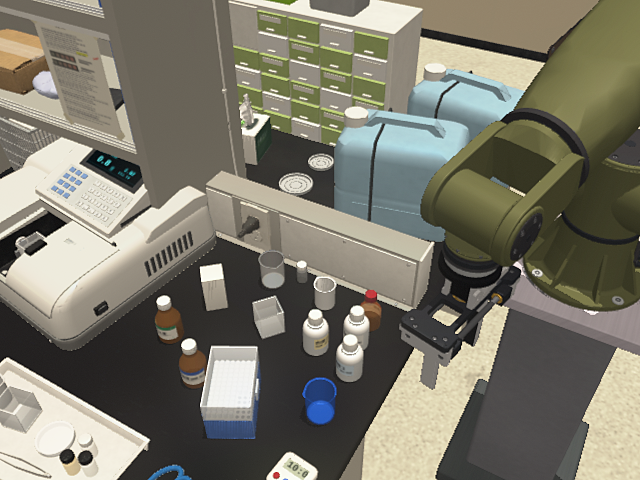

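View pics/top0.png

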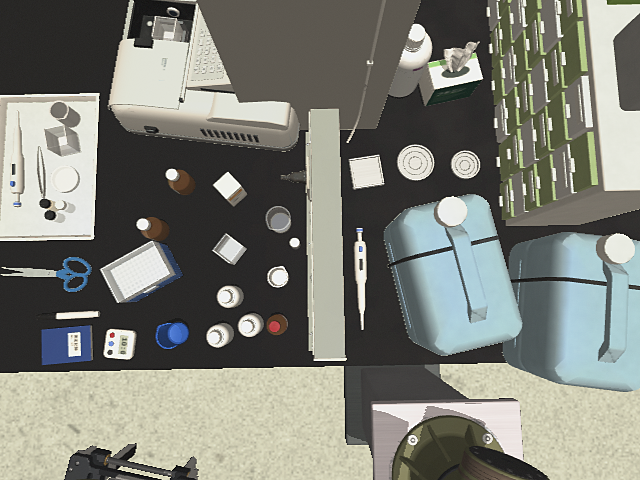

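The pictures show the small beaker at top-image (278,277), the large clear beaker at (278,219), the square cell at (229,248) and the vial at (294,243). The blue beaker at (172,335) is the decoy. The dishes are square (366,172), large round (415,162) and small round (465,164). Next I'll check obstacle clearances and fix the dish poses.

Run:
```python
from h import *
P=[shot("top"),shot("scene")]
C=np.concatenate([cloud(p)[p['z_map']>0].reshape(-1,3) for p in P])
# height map (max z, cm), rows x, cols y
xs=np.arange(.30,.86,.03); ys=np.arange(.66,-.2,-.03)
print('      '+' '.join(f'{y*100:3.0f}' for y in ys))
for x in xs[::-1]:
    r=[]
    for y in ys:
        m=(abs(C[:,0]-x)<.015)&(abs(C[:,1]-y)<.015)&(C[:,2]<.8)
        r.append(f'{C[m,2].max()*100:3.0f}' if m.any() else '  .')
    print(f'{x:.2f} ',' '.join(r))
# dishes: bright pixels near expected
p=P[0]; X=cloud(p); g=p['img'].min(-1)
for n,c in dict(sq=(.657,.16),lg=(.677,.045),sm=(.673,-.069)).items():
    q=X
    m=(np.hypot(q[...,0]-c[0],q[...,1]-c[1])<.065)&(g>70)&(q[...,2]<.03)
    k,l,s,ce=cv2.connectedComponentsWithStats(m.astype(np.uint8)); i=1+s[1:,4].argmax()
    v,u=np.where(l==i); W=np.array([ray(p,a,b,.01)[:2] for a,b in zip(u,v)]).astype(np.float32)
    R=cv2.minAreaRect(W); print(n,np.round(R[0],4),np.round(R[1],4),round(R[2],1),'z',np.median(X[l==i][:,2]).round(4))
```

```text
66  63  60  57  54  51  48  45  42  39  36  33  30  27  24  21  18  15  12   9   6   3  -0  -3  -6  -9 -12 -15 -18
0.84   14  15  15  15  15  17  18  19  53  53  53   .   .   .   .   .   .   .   .  16  16  15  11  13   9   9  33  35  36
0.81   14  15  15  15  15  17  18  19  55  53   .   .   .   .   .   .   .   .   0   1   1   9   9   9   8   0  21  35  36
0.78   14  15  15  15  15  17  18  19  56  56  53  52  52  50  47  49  49  47  46   1   0   0   0   1   1   0  34  35  40
0.75   13  15  15  15  15  15  15  16  56  56  55  54  53  52  51  50  49  48  47   0   1   1   0   1   1   0  32  35  41
0.72    0   7   0   7  11  12  15  16  16  16  16  16  12  13  13  13   6   0   0   0   1   1   1   1   1   1  31  35  40
0.69    0   0   0   1   0   0   0   1   0   0   6   7  13  13  13  13   1   1   1   1   1   1   1   2   1   2  34  35  40
0.66    1   0   6  10   6   1   0   0   0   0   0   0  13  13  13  13   1   1   1   1   1   1   1   1   1   1  33  35  39
0.63    0   1   7  10   7   1   8   9   8   0   9  10  13  13  13  13   1   1   1   0   1   1   0   1   1   1  30  35  35
0.60    1
[... 779 characters left out ...]
2  13  13  13   3   2  22  23  23  26  25  23  22 -79  20  23  23
0.39   10  10   6   1   1   0  10  10   2   0   6   6  12  13  13  13   3   0  19  23  23  26  26  23  23 -79  20  23  23
0.36    0   1   1   1   1   1   9   9   6   0   0   0  12  13  13  13   2   0   0  23  23  25  25  23  23 -78  20  23  23
0.33    0   0   7   7   7   6   9   7  10   9   9   6  13  13  13  13   2   0   0  22  23  24  24  23  23  21  22  23  23
0.30    2   1   7   7   7   9  10   7   9   7   9   5  13  13  13  13   2   0   0  22  23  23  23  22  22 -79  22  23  25
sq [0.6568 0.1577] [0.072  0.0731] 7.8 z 0.0037
lg [0.6774 0.045 ] [0.0835 0.0837] 42.5 z 0.0028
sm [ 0.6698 -0.0673] [0.0634 0.0654] 86.9 z 0.003
```

Run:
```python
from h import *
P=[shot("top"),shot("scene")]
for n,p in zip(("top","scene"),P):
    C=cloud(p)[p['z_map']>0].reshape(-1,3); x,y,z=C.T
    f=lambda m,a,q: (np.percentile(C[m,a],q).round(4), m.sum()) if m.any() else None
    print(n)
    for lo in (.12,.16,.2): print(' can back x, z>',lo,[f((x>.3)&(x<.65)&(abs(y-c)<.015)&(z>lo)&(z<.27),0,99) for c in (.06,.03,0,-.03,-.06,-.09)])
    for lo,hi in ((.03,.1),(.1,.2),(.2,.3),(.3,.45)):
        print(' cab',lo,f((x>.57)&(x<.77)&(y<-.09)&(y>-.3)&(z>lo)&(z<hi),1,99.5), 'col x',f((x>.7)&(x<.85)&(y<.2)&(y>.1)&(z>lo)&(z<hi),0,1),'col ymin',f((x>.74)&(x<.9)&(y<.25)&(y>.05)&(z>lo)&(z<hi),1,1))
    m=(x>.6)&(x<.72)&(abs(y-.25)<.02)&(z>.1)&(z<.16); print(' bar z',f(m,2,50), 'col any',f((x>.7)&(x<.8)&(y>.1)&(y<.4)&(z>.25)&(z<.7),0,.5))
    m=(x>.4)&(x<.7)&(z>.1)&(z<.14)&(y>.15)&(y<.33);print(' bar y',f(m,1,1),f(m,1,99))
p=P[1]
# vessels: cloud stats near rims
for p in P:
  C=cloud(p)[p['z_map']>0].reshape(-1,3)
  for n,c,h in (('sm',(.419,.352),.056),('lg',(.55,.353),.065),('cell',(.482,.461),.056)):
    m=(np.hypot(C[:,0]-c[0],C[:,1]-c[1])<.045)&(C[:,2]>h-.008)&(C[:,2]<h+.008)
    W=C[m][:,:2].astype(np.float32); R=cv2.minAreaRect(W); print(n,m.sum(),np.round(R[0],4),np.round(R[1],4),round(R[2],1),C[m][:,2].max().round(3))
```

```text
top
 can back x, z> 0.12 [(np.float64(0.5423), np.int64(2708)), (np.float64(0.5404), np.int64(2864)), (np.float64(0.5551), np.int64(2074)), (np.float64(0.5461), np.int64(2197)), (np.float64(0.4707), np.int64(917)), (np.float64(0.3405), np.int64(14))]
 can back x, z> 0.16 [(np.float64(0.5423), np.int64(2708)), (np.float64(0.5404), np.int64(2864)), (np.float64(0.5551), np.int64(2074)), (np.float64(0.5461), np.int64(2197)), (np.float64(0.4707), np.int64(917)), (np.float64(0.3405), np.int64(14))]
 can back x, z> 0.2 [(np.float64(0.5404), np.int64(2693)), (np.float64(0.5403), np.int64(2863)), (np.float64(0.5524), np.int64(2058)), (np.float64(0.5458), np.int64(2196)), (np.float64(0.4694), np.int64(915)), (np.float64(0.3405), np.int64(14))]
 cab 0.03 (np.float64(-0.1344), np.int64(1312)) col x (np.float64(0.7224), np.int64(445)) col ymin (np.float64(0.0517), np.int64(864))
 cab 0.1 (np.float64(-0.1343), np.int64(2652)) col x (np.float64(0.7505), np.int64(791)) col ymin (np.float64(0.0518), np.int64(2453))
 cab 0.2 (np.float64(-0.1344), np.int64(3726)) col x (np.float64(0.7536), np.int64(112
[... 1401 characters left out ...]
(2889)) col x (np.float64(0.7541), np.int64(857)) col ymin (np.float64(0.1318), np.int64(1537))
 cab 0.3 (np.float64(-0.1342), np.int64(3524)) col x (np.float64(0.754), np.int64(1578)) col ymin (np.float64(0.1316), np.int64(2842))
 bar z (np.float64(0.1281), np.int64(644)) col any (np.float64(0.755), np.int64(13285))
 bar y (np.float64(0.2238), np.int64(4110)) (np.float64(0.292), np.int64(4110))
sm 100 [0.4227 0.3549] [0.0402 0.0439] 89.4 0.059
lg 126 [0.5455 0.3521] [0.051  0.0519] 89.7 0.067
cell 120 [0.4849 0.4601] [0.0469 0.0458] 52.2 0.059
sm 153 [0.4238 0.3557] [0.0438 0.0439] 5.0 0.059
lg 179 [0.5467 0.3542] [0.0518 0.0553] 11.8 0.068
cell 238 [0.4857 0.4618] [0.0463 0.0516] 51.6 0.06
```

Call:
step_arm --plan '[{"dz":-0.4,"claw":0},{"dz":-0.4}]'

```text
$.plan[0]: bad value
```

Call:
step_arm --plan '[{"dx":0,"dy":0,"dz":0,"rx":0,"ry":0,"rz":0.0856,"claw":0},{"dx":0,"dy":0,"dz":0,"rx":0,"ry":0,"rz":0.0856,"claw":0},{"dx":0,"dy":0,"dz":0,"rx":0,"ry":0,"rz":0.0856,"claw":0},{"dx":0,"dy":0,"dz":0,"rx":0,"ry":0,"rz":0.0856,"claw":0},{"dx":0,"dy":0,"dz":0,"rx":0,"ry":0,"rz":0.0856,"claw":0},{"dx":0,"dy":0,"dz":0,"rx":0,"ry":0,"rz":0.0856,"claw":0},{"dx":0,"dy":0,"dz":0,"rx":0,"ry":0,"rz":0.0856,"claw":0},{"dx":0,"dy":0,"dz":0,"rx":0,"ry":0,"rz":0.0856,"claw":0},{"dx":0,"dy":0,"dz":0,"rx":0,"ry":0,"rz":0.0856,"claw":0},{"dx":0,"dy":0,"dz":0,"rx":0,"ry":0,"rz":0.0856,"claw":0}]' --grip_force 10

```text
time_s: 2.3
ee_pos: [0.1237, 0.5359, 0.2224]
eef_rot: [3.142, 0.0, 1.565]
force: [0.1, -0.2, 1.0]
grip_width: 0.094
grip_force: 0.0
```

Call:
step_arm --plan '[{"dx":-0.225,"dy":0.37,"dz":0,"rx":0,"ry":0,"rz":0,"claw":0},{"dx":-0.225,"dy":0.37,"dz":0,"rx":0,"ry":0,"rz":0,"claw":0},{"dx":-0.225,"dy":0.37,"dz":0,"rx":0,"ry":0,"rz":0,"claw":0},{"dx":-0.225,"dy":0.37,"dz":0,"rx":0,"ry":0,"rz":0,"claw":0},{"dx":-0.225,"dy":0.37,"dz":0,"rx":0,"ry":0,"rz":0,"claw":0},{"dx":-0.225,"dy":0.37,"dz":0,"rx":0,"ry":0,"rz":0,"claw":0},{"dx":-0.225,"dy":0.37,"dz":0,"rx":0,"ry":0,"rz":0,"claw":0},{"dx":-0.225,"dy":0.37,"dz":0,"rx":0,"ry":0,"rz":0,"claw":0},{"dx":0,"dy":0,"dz":0,"rx":0,"ry":0,"rz":0,"claw":0},{"dx":0,"dy":0,"dz":0,"rx":0,"ry":0,"rz":0,"claw":0}]'

```text
time_s: 3.3
ee_pos: [0.4199, 0.3553, 0.2222]
eef_rot: [-3.141, 0.0, 1.569]
force: [-0.2, -0.2, -0.1]
grip_width: 0.0942
grip_force: 0.0
```

```bash
cat > look.py <<'E'
import sys
from h import *
o=telemetry.get_obs(); print(o['time_s'],o['ee_pos'].round(4),np.degrees(o['eef_rot']).round(2),o['qpos'].round(2),o['force'].round(1))
p=shot("wrist"); save(p,sys.argv[1])
print('cam',p['tw'].round(3),p['Rw'].round(2).tolist())
for k,h in (('small_beaker_center',.056),('large_beaker_center',.065),('square_cell_center',.056),('vial_center',.046),('small_round_dish',.01),('large_round_dish',.01),('square_dish',.01)):
    if len(sys.argv)>2 and k[:3] not in sys.argv[2:]: continue
    for r in viewer.recognise(k,p)[:2]:
        b=r['rect']
        X=cloud(p); l,t,rr,bb=np.clip(np.round(b).astype(int),0,[639,479,639,479]); Q=X[t:bb,l:rr][p['z_map'][t:bb,l:rr]>0]
        Q=Q[abs(Q[:,2]-h)<.007]
        if len(Q)>20:
            R=cv2.minAreaRect(Q[:,:2].astype(np.float32)); print(k,round(r['score'],2),np.round(b),len(Q),np.round(R[0],4),np.round(R[1],4),round(R[2],1))
        else: print(k,round(r['score'],2),np.round(b),len(Q))
E
python3 look.py w1.png
```

```text
3.3 [0.4199 0.3553 0.2222] [-1.7998e+02  1.0000e-02  8.9870e+01] [0.64 0.3  1.52 0.   1.32 0.64] [-0.2 -0.2 -0.1]
cam [0.421 0.431 0.385] [[1.0, -0.0, -0.0], [-0.0, -0.96, -0.26], [-0.0, 0.26, -0.96]]
small_beaker_center 0.91 [299. 196. 347. 250.] 578 [0.4262 0.3551] [0.0421 0.0405] 89.6
large_beaker_center 0.9 [422. 191. 503. 262.] 926 [0.5489 0.3517] [0.052  0.0527] 87.1
square_cell_center 0.74 [355.  53. 445. 138.] 955 [0.4879 0.4595] [0.0463 0.0461] 51.9
square_cell_center 0.7 [422. 190. 502. 261.] 666 [0.5483 0.3521] [0.0484 0.0484] 5.7
vial_center 0.66 [386. 239. 412. 270.] 365 [0.4973 0.3206] [0.0175 0.0172] 1.0
```

View pics/w1.png

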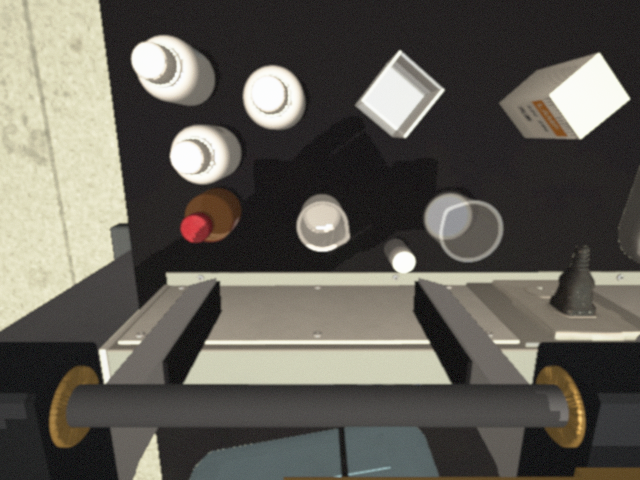

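Call:
step_arm --plan '[{"dx":0,"dy":0.045,"dz":0.4,"rx":0,"ry":0,"rz":0,"claw":0},{"dx":0,"dy":0,"dz":0.4,"rx":0,"ry":0,"rz":0,"claw":0},{"dx":0,"dy":0,"dz":0.35,"rx":0,"ry":0,"rz":0,"claw":0},{"dx":0,"dy":0,"dz":0.25,"rx":0,"ry":0,"rz":0,"claw":0},{"dx":0,"dy":0,"dz":0.2,"rx":0,"ry":0,"rz":0,"claw":0},{"dx":0,"dy":0,"dz":0.14,"rx":0,"ry":0,"rz":0,"claw":0},{"dx":0,"dy":0,"dz":0.1,"rx":0,"ry":0,"rz":0,"claw":0},{"dx":0,"dy":0,"dz":0,"rx":0,"ry":0,"rz":0,"claw":0},{"dx":0,"dy":0,"dz":0,"rx":0,"ry":0,"rz":0,"claw":0.3},{"dx":0,"dy":0,"dz":0,"rx":0,"ry":0,"rz":0,"claw":0.4}]'

```text
time_s: 4.7
ee_pos: [0.4245, 0.3561, 0.0394]
eef_rot: [3.14, -0.001, 1.57]
force: [0.1, 0.0, -0.2]
grip_width: 0.0816
grip_force: 0.0
```

Call:
step_arm --plan '[{"dx":0,"dy":0,"dz":0,"rx":0,"ry":0,"rz":0,"claw":1},{"dx":0,"dy":0,"dz":0,"rx":0,"ry":0,"rz":0,"claw":1},{"dx":0,"dy":0,"dz":0,"rx":0,"ry":0,"rz":0,"claw":1},{"dx":0,"dy":0,"dz":0,"rx":0,"ry":0,"rz":0,"claw":1},{"dx":0,"dy":0,"dz":0,"rx":0,"ry":0,"rz":0,"claw":1}]'

```text
time_s: 5.2
ee_pos: [0.4241, 0.3557, 0.0385]
eef_rot: [3.142, -0.0, 1.57]
force: [0.0, 0.7, 0.4]
grip_width: 0.0435
grip_force: 9.8
```

Call:
step_arm --plan '[{"dx":0,"dy":0,"dz":-0.1,"rx":0,"ry":0,"rz":0,"claw":1},{"dx":0,"dy":0,"dz":-0.2,"rx":0,"ry":0,"rz":0,"claw":1},{"dx":0,"dy":0,"dz":-0.35,"rx":0,"ry":0,"rz":0,"claw":1},{"dx":0,"dy":0,"dz":-0.4,"rx":0,"ry":0,"rz":0,"claw":1},{"dx":0,"dy":0,"dz":-0.4,"rx":0,"ry":0,"rz":0,"claw":1},{"dx":0,"dy":0,"dz":-0.4,"rx":0,"ry":0,"rz":0,"claw":1},{"dx":0,"dy":0,"dz":-0.4,"rx":0,"ry":0,"rz":0,"claw":1},{"dx":0,"dy":0,"dz":-0.4,"rx":0,"ry":0,"rz":0,"claw":1},{"dx":0,"dy":0,"dz":-0.3,"rx":0,"ry":0,"rz":0,"claw":1},{"dx":0,"dy":0,"dz":0,"rx":0,"ry":0,"rz":0,"claw":1}]'

```text
time_s: 6.2
ee_pos: [0.4245, 0.356, 0.3386]
eef_rot: [3.136, -0.004, 1.57]
force: [0.7, 0.2, -1.2]
grip_width: 0.0438
grip_force: 9.8
```

Call:
step_arm --plan '[{"dx":-0.2,"dy":0.1,"dz":0,"rx":0,"ry":0,"rz":0,"claw":1},{"dx":-0.35,"dy":0.2,"dz":0,"rx":0,"ry":0,"rz":0,"claw":1},{"dx":-0.4,"dy":0.24,"dz":0,"rx":0,"ry":0,"rz":0,"claw":1},{"dx":-0.4,"dy":0.24,"dz":0,"rx":0,"ry":0,"rz":0,"claw":1},{"dx":-0.4,"dy":0.24,"dz":0,"rx":0,"ry":0,"rz":0,"claw":1},{"dx":-0.4,"dy":0.24,"dz":0,"rx":0,"ry":0,"rz":0,"claw":1},{"dx":-0.4,"dy":0.24,"dz":0,"rx":0,"ry":0,"rz":0,"claw":1},{"dx":-0.4,"dy":0.24,"dz":0,"rx":0,"ry":0,"rz":0,"claw":1},{"dx":-0.4,"dy":0.24,"dz":0,"rx":0,"ry":0,"rz":0,"claw":1},{"dx":-0.3,"dy":0.2,"dz":0,"rx":0,"ry":0,"rz":0,"claw":1}]'

```text
time_s: 7.2
ee_pos: [0.6423, -0.012, 0.3329]
eef_rot: [-3.141, 0.0, 1.569]
force: [-0.3, 0.7, 0.8]
grip_width: 0.0441
grip_force: 9.8
```

Call:
step_arm --plan '[{"dx":-0.4,"dy":0.24,"dz":0,"rx":0,"ry":0,"rz":0,"claw":1},{"dx":-0.16,"dy":0.06,"dz":0,"rx":0,"ry":0,"rz":0,"claw":1},{"dx":0,"dy":0,"dz":0,"rx":0,"ry":0,"rz":0,"claw":1},{"dx":0,"dy":0,"dz":0,"rx":0,"ry":0,"rz":0,"claw":1}]'

```text
time_s: 7.6
ee_pos: [0.6715, -0.0651, 0.333]
eef_rot: [-3.141, -0.0, 1.57]
force: [0.0, 0.3, -0.4]
grip_width: 0.0439
grip_force: 9.8
```

```bash
python3 look.py w2.png sma lar squ
```

```text
7.6 [ 0.6715 -0.0651  0.333 ] [-1.7995e+02 -2.0000e-02  8.9960e+01] [-0.15  0.56  0.91  0.    1.68 -0.15] [ 0.   0.3 -0.4]
cam [0.673 0.011 0.496] [[1.0, -0.0, -0.0], [-0.0, -0.96, -0.26], [-0.0, 0.26, -0.96]]
small_beaker_center 0.92 [264. 248. 371. 380.] 210 [ 0.6726 -0.1463] [0.0144 0.1253] 89.9
small_round_dish 0.67 [291. 171. 343. 228.] 1702 [ 0.6727 -0.0693] [0.062  0.0654] 0.7
large_round_dish 0.97 [287.  66. 360. 142.] 3379 [0.6805 0.043 ] [0.0826 0.0826] 90.0
square_dish 0.61 [276.   0. 340.  37.] 1925 [0.6634 0.1381] [0.0694 0.0363] 7.2
```

View pics/w2.png

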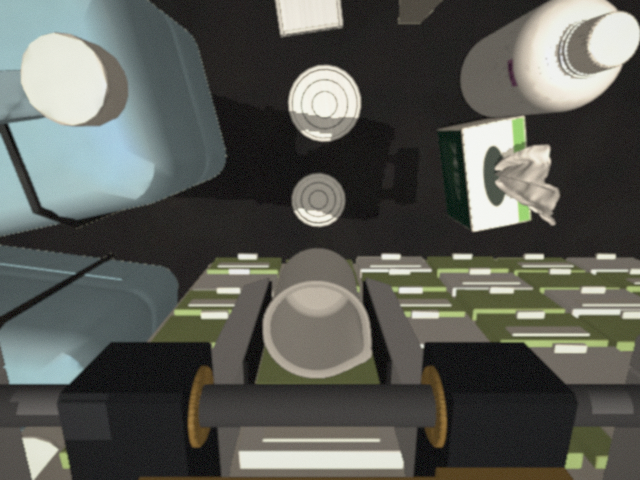

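Call:
step_arm --plan '[{"dx":-0.015,"dy":0,"dz":0.2,"rx":0,"ry":0,"rz":0,"claw":1},{"dx":0,"dy":0,"dz":0.4,"rx":0,"ry":0,"rz":0,"claw":1},{"dx":0,"dy":0,"dz":0.45,"rx":0,"ry":0,"rz":0,"claw":1},{"dx":0,"dy":0,"dz":0.45,"rx":0,"ry":0,"rz":0,"claw":1},{"dx":0,"dy":0,"dz":0.45,"rx":0,"ry":0,"rz":0,"claw":1},{"dx":0,"dy":0,"dz":0.35,"rx":0,"ry":0,"rz":0,"claw":1},{"dx":0,"dy":0,"dz":0.25,"rx":0,"ry":0,"rz":0,"claw":1},{"dx":0,"dy":0,"dz":0.15,"rx":0,"ry":0,"rz":0,"claw":1},{"dx":0,"dy":0,"dz":0.1,"rx":0,"ry":0,"rz":0,"claw":1},{"dx":0,"dy":0,"dz":0.05,"rx":0,"ry":0,"rz":0,"claw":1}]'

```text
time_s: 8.95
ee_pos: [0.672, -0.0669, 0.0485]
eef_rot: [3.141, 0.0, 1.57]
force: [0.2, 0.7, -0.2]
grip_width: 0.0436
grip_force: 9.8
```

Call:
step_arm --plan '[{"dx":0,"dy":0,"dz":0.02,"rx":0,"ry":0,"rz":0,"claw":1},{"dx":0,"dy":0,"dz":0.02,"rx":0,"ry":0,"rz":0,"claw":1},{"dx":0,"dy":0,"dz":0,"rx":0,"ry":0,"rz":0,"claw":1},{"dx":0,"dy":0,"dz":0,"rx":0,"ry":0,"rz":0,"claw":1}]'

```text
time_s: 9.35
ee_pos: [0.6721, -0.067, 0.045]
eef_rot: [3.141, 0.0, 1.57]
force: [-0.5, -0.1, -0.4]
grip_width: 0.0436
grip_force: 9.8
```

Call:
step_arm --plan '[{"dx":0,"dy":0,"dz":0.015,"rx":0,"ry":0,"rz":0,"claw":1},{"dx":0,"dy":0,"dz":0.01,"rx":0,"ry":0,"rz":0,"claw":1},{"dx":0,"dy":0,"dz":0,"rx":0,"ry":0,"rz":0,"claw":1}]'

```text
time_s: 9.65
ee_pos: [0.6717, -0.0669, 0.0418]
eef_rot: [-3.141, -0.0, 1.57]
force: [0.3, 0.3, -0.2]
grip_width: 0.0438
grip_force: 9.8
```

Call:
step_arm --plan '[{"dx":0,"dy":0,"dz":0.01,"rx":0,"ry":0,"rz":0,"claw":1},{"dx":0,"dy":0,"dz":0,"rx":0,"ry":0,"rz":0,"claw":1},{"dx":0,"dy":0,"dz":0,"rx":0,"ry":0,"rz":0,"claw":1}]'

```text
time_s: 9.95
ee_pos: [0.672, -0.067, 0.0414]
eef_rot: [3.141, 0.0, 1.57]
force: [-0.8, 0.1, 3.9]
grip_width: 0.0438
grip_force: 9.8
```

Call:
step_arm --plan '[{"dx":0,"dy":0,"dz":0,"rx":0,"ry":0,"rz":0,"claw":0.4},{"dx":0,"dy":0,"dz":0,"rx":0,"ry":0,"rz":0,"claw":0.3},{"dx":0,"dy":0,"dz":0,"rx":0,"ry":0,"rz":0,"claw":0.2},{"dx":0,"dy":0,"dz":0,"rx":0,"ry":0,"rz":0,"claw":0.15},{"dx":0,"dy":0,"dz":-0.1,"rx":0,"ry":0,"rz":0,"claw":0.15},{"dx":0,"dy":0,"dz":-0.3,"rx":0,"ry":0,"rz":0,"claw":0.15},{"dx":0,"dy":0,"dz":-0.45,"rx":0,"ry":0,"rz":0,"claw":0.15},{"dx":0,"dy":0,"dz":-0.45,"rx":0,"ry":0,"rz":0,"claw":0.15},{"dx":0,"dy":0,"dz":-0.45,"rx":0,"ry":0,"rz":0,"claw":0.15},{"dx":0,"dy":0,"dz":-0.45,"rx":0,"ry":0,"rz":0,"claw":0.15}]'

```text
time_s: 10.95
ee_pos: [0.6714, -0.0669, 0.2639]
eef_rot: [3.141, 0.0, 1.57]
force: [0.2, -1.1, -0.1]
grip_width: 0.0797
grip_force: 0.0
```

```bash
python3 look.py w3.png sma lar squ
```

```text
10.95 [ 0.6714 -0.0669  0.2639] [1.7995e+02 1.0000e-02 8.9960e+01] [-0.15  0.57  1.05  0.    1.52 -0.15] [ 0.2 -1.1 -0.1]
cam [0.673 0.009 0.427] [[1.0, -0.0, 0.0], [-0.0, -0.96, -0.26], [0.0, 0.26, -0.96]]
small_beaker_center 0.64 [295. 190. 340. 239.] 516 [ 0.673  -0.0676] [0.0419 0.0421] 0.7
small_round_dish 0.92 [285. 178. 348. 231.] 1782 [ 0.671  -0.0635] [0.0682 0.0532] 5.3
square_dish 0.6 [272.   0. 345.  20.] 882 [0.6647 0.1254] [0.0683 0.0143] 3.8
```

View pics/w3.png

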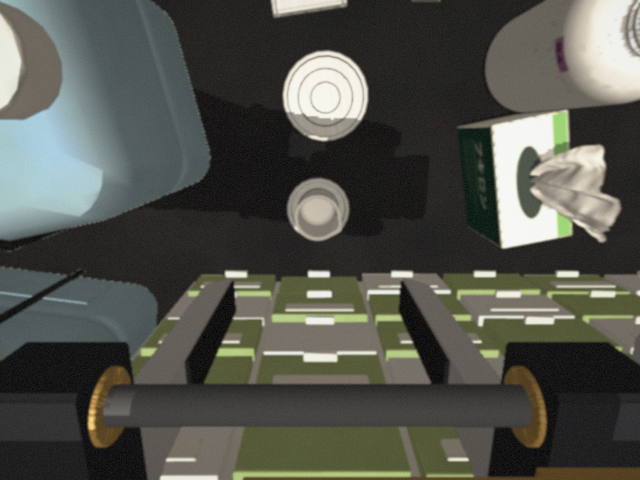

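The small beaker stands upright at the centre of its dish, at pixel (318,210). Now the large beaker.

Call:
step_arm --plan '[{"dx":0,"dy":0,"dz":-0.4,"rx":0,"ry":0,"rz":0,"claw":0.15},{"dx":0.1,"dy":-0.03,"dz":-0.3,"rx":0,"ry":0,"rz":0,"claw":0.15},{"dx":0.4,"dy":-0.12,"dz":0,"rx":0,"ry":0,"rz":0,"claw":0.15},{"dx":0.45,"dy":-0.13,"dz":0,"rx":0,"ry":0,"rz":0,"claw":0.15},{"dx":0.45,"dy":-0.13,"dz":0,"rx":0,"ry":0,"rz":0,"claw":0.15},{"dx":0.45,"dy":-0.13,"dz":0,"rx":0,"ry":0,"rz":0,"claw":0.15},{"dx":0.45,"dy":-0.13,"dz":0,"rx":0,"ry":0,"rz":0,"claw":0.15},{"dx":0.45,"dy":-0.13,"dz":0,"rx":0,"ry":0,"rz":0,"claw":0.15},{"dx":0.45,"dy":-0.13,"dz":0,"rx":0,"ry":0,"rz":0,"claw":0.15},{"dx":0.45,"dy":-0.13,"dz":0,"rx":0,"ry":0,"rz":0,"claw":0.15}]'

```text
time_s: 12.3
ee_pos: [0.5651, 0.2998, 0.3298]
eef_rot: [-3.14, 0.001, 1.57]
force: [0.3, -0.7, 0.0]
grip_width: 0.0801
grip_force: 0.0
```

Call:
step_arm --plan '[{"dx":0.4,"dy":-0.12,"dz":0.2,"rx":0,"ry":0,"rz":0,"claw":0.15},{"dx":0.15,"dy":-0.06,"dz":0.4,"rx":0,"ry":0,"rz":0,"claw":0.15},{"dx":0,"dy":0,"dz":0.4,"rx":0,"ry":0,"rz":0,"claw":0.15},{"dx":0,"dy":0,"dz":0,"rx":0,"ry":0,"rz":0,"claw":0.15},{"dx":0,"dy":0,"dz":0,"rx":0,"ry":0,"rz":0,"claw":0.15}]'

```text
time_s: 12.8
ee_pos: [0.5482, 0.3529, 0.2314]
eef_rot: [-3.141, 0.001, 1.57]
force: [-0.5, -0.5, 0.7]
grip_width: 0.0797
grip_force: 0.0
```

```bash
python3 look.py w4.png lar via squ
```

```text
12.8 [0.5482 0.3529 0.2314] [-1.7995e+02  3.0000e-02  8.9950e+01] [ 0.52  0.53  1.18 -0.    1.43  0.52] [-0.5 -0.5  0.7]
cam [0.55  0.429 0.394] [[1.0, -0.0, -0.0], [-0.0, -0.96, -0.26], [-0.0, 0.26, -0.96]]
large_beaker_center 0.68 [287. 187. 347. 259.] 780 [0.5491 0.3515] [0.0506 0.0528] 0.9
large_beaker_center 0.28 [ 74.  66. 167. 130.] 1455 [0.3901 0.457 ] [0.0451 0.0396] 77.5
square_cell_center 0.77 [201.  53. 285. 137.] 860 [0.4879 0.4595] [0.0461 0.0463] 51.9
square_cell_center 0.34 [390. 435. 461. 477.] 0
vial_center 0.82 [252. 236. 279. 265.] 378 [0.499  0.3203] [0.0198 0.0179] 0.4
vial_center 0.54 [392. 438. 464. 476.] 0
large_round_dish 0.94 [390. 436. 466. 476.] 1833 [0.6804 0.0562] [0.0834 0.0603] 0.0
```

Call:
step_arm --plan '[{"dx":0,"dy":0,"dz":0.4,"rx":0,"ry":0,"rz":0,"claw":0.15},{"dx":0,"dy":0,"dz":0.4,"rx":0,"ry":0,"rz":0,"claw":0.15},{"dx":0,"dy":0,"dz":0.35,"rx":0,"ry":0,"rz":0,"claw":0.15},{"dx":0,"dy":0,"dz":0.3,"rx":0,"ry":0,"rz":0,"claw":0.15},{"dx":0,"dy":0,"dz":0.2,"rx":0,"ry":0,"rz":0,"claw":0.15},{"dx":0,"dy":0,"dz":0.15,"rx":0,"ry":0,"rz":0,"claw":0.15},{"dx":0,"dy":0,"dz":0.05,"rx":0,"ry":0,"rz":0,"claw":0.15},{"dx":0,"dy":0,"dz":0,"rx":0,"ry":0,"rz":0,"claw":0.15},{"dx":0,"dy":0,"dz":0,"rx":0,"ry":0,"rz":0,"claw":0.3},{"dx":0,"dy":0,"dz":0,"rx":0,"ry":0,"rz":0,"claw":0.35}]' --grip_force 14

```text
time_s: 14.1
ee_pos: [0.5486, 0.3534, 0.0472]
eef_rot: [3.14, -0.001, 1.57]
force: [-0.3, -0.5, 0.2]
grip_width: 0.0671
grip_force: 0.0
```

Call:
step_arm --plan '[{"dx":0,"dy":0,"dz":0,"rx":0,"ry":0,"rz":0,"claw":1},{"dx":0,"dy":0,"dz":0,"rx":0,"ry":0,"rz":0,"claw":1},{"dx":0,"dy":0,"dz":0,"rx":0,"ry":0,"rz":0,"claw":1},{"dx":0,"dy":0,"dz":0,"rx":0,"ry":0,"rz":0,"claw":1},{"dx":0,"dy":0,"dz":0,"rx":0,"ry":0,"rz":0,"claw":1}]'

```text
time_s: 14.6
ee_pos: [0.5482, 0.3533, 0.0464]
eef_rot: [3.141, -0.0, 1.57]
force: [-2.3, -0.6, 5.2]
grip_width: 0.0511
grip_force: 14.0
```

Call:
step_arm --plan '[{"dx":0,"dy":0,"dz":-0.1,"rx":0,"ry":0,"rz":0,"claw":1},{"dx":0,"dy":0,"dz":-0.2,"rx":0,"ry":0,"rz":0,"claw":1},{"dx":0,"dy":0,"dz":-0.35,"rx":0,"ry":0,"rz":0,"claw":1},{"dx":0,"dy":0,"dz":-0.4,"rx":0,"ry":0,"rz":0,"claw":1},{"dx":0,"dy":0,"dz":-0.4,"rx":0,"ry":0,"rz":0,"claw":1},{"dx":0,"dy":0,"dz":-0.4,"rx":0,"ry":0,"rz":0,"claw":1},{"dx":0,"dy":0,"dz":-0.4,"rx":0,"ry":0,"rz":0,"claw":1},{"dx":0,"dy":0,"dz":-0.3,"rx":0,"ry":0,"rz":0,"claw":1},{"dx":-0.1,"dy":0.05,"dz":-0.2,"rx":0,"ry":0,"rz":0,"claw":1},{"dx":-0.3,"dy":0.12,"dz":0,"rx":0,"ry":0,"rz":0,"claw":1}]'

```text
time_s: 15.6
ee_pos: [0.5647, 0.3145, 0.3247]
eef_rot: [3.137, -0.002, 1.573]
force: [1.0, 0.3, -1.0]
grip_width: 0.0507
grip_force: 14.0
```

Call:
step_arm --plan '[{"dx":-0.4,"dy":0.17,"dz":0,"rx":0,"ry":0,"rz":0,"claw":1},{"dx":-0.4,"dy":0.17,"dz":0,"rx":0,"ry":0,"rz":0,"claw":1},{"dx":-0.4,"dy":0.17,"dz":0,"rx":0,"ry":0,"rz":0,"claw":1},{"dx":-0.4,"dy":0.17,"dz":0,"rx":0,"ry":0,"rz":0,"claw":1},{"dx":-0.4,"dy":0.17,"dz":0,"rx":0,"ry":0,"rz":0,"claw":1},{"dx":-0.4,"dy":0.17,"dz":0,"rx":0,"ry":0,"rz":0,"claw":1},{"dx":-0.28,"dy":0.11,"dz":0,"rx":0,"ry":0,"rz":0,"claw":1},{"dx":0,"dy":0,"dz":0,"rx":0,"ry":0,"rz":0,"claw":1},{"dx":0,"dy":0,"dz":0,"rx":0,"ry":0,"rz":0,"claw":1}]'

```text
time_s: 16.5
ee_pos: [0.6778, 0.0448, 0.3209]
eef_rot: [-3.141, -0.0, 1.569]
force: [0.2, 0.2, -0.6]
grip_width: 0.0512
grip_force: 14.0
```

```bash
python3 look.py w5.png lar squ
```

```text
16.5 [0.6778 0.0448 0.3209] [-1.7998e+02 -1.0000e-02  8.9910e+01] [0.01 0.57 0.92 0.   1.65 0.01] [ 0.2  0.2 -0.6]
cam [0.679 0.121 0.484] [[1.0, -0.0, -0.0], [-0.0, -0.96, -0.26], [-0.0, 0.26, -0.96]]
large_beaker_center 0.77 [252. 236. 380. 384.] 134 [ 0.677  -0.1449] [0.154  0.0068] 0.3
large_round_dish 0.88 [282. 166. 355. 235.] 2835 [0.6807 0.0432] [0.0829 0.0822] 7.4
square_dish 0.89 [268.  64. 335. 140.] 3874 [0.6616 0.1552] [0.0742 0.0781] 0.3
```

View pics/w5.png

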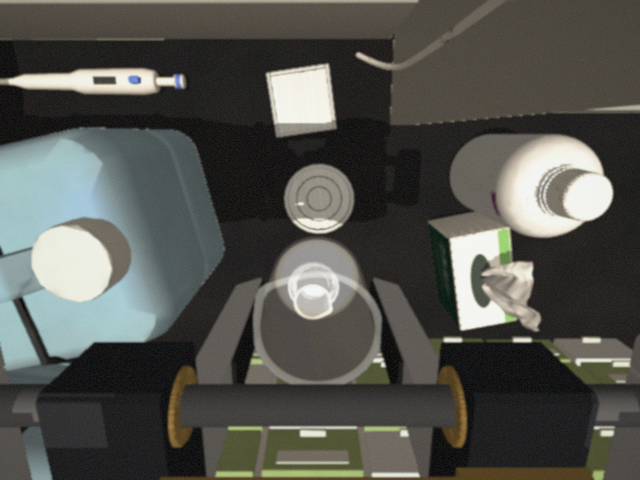

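Call:
step_arm --plan '[{"dx":-0.005,"dy":0.015,"dz":0.2,"rx":0,"ry":0,"rz":0,"claw":1},{"dx":0,"dy":0,"dz":0.4,"rx":0,"ry":0,"rz":0,"claw":1},{"dx":0,"dy":0,"dz":0.45,"rx":0,"ry":0,"rz":0,"claw":1},{"dx":0,"dy":0,"dz":0.45,"rx":0,"ry":0,"rz":0,"claw":1},{"dx":0,"dy":0,"dz":0.4,"rx":0,"ry":0,"rz":0,"claw":1},{"dx":0,"dy":0,"dz":0.35,"rx":0,"ry":0,"rz":0,"claw":1},{"dx":0,"dy":0,"dz":0.2,"rx":0,"ry":0,"rz":0,"claw":1},{"dx":0,"dy":0,"dz":0.12,"rx":0,"ry":0,"rz":0,"claw":1},{"dx":0,"dy":0,"dz":0.08,"rx":0,"ry":0,"rz":0,"claw":1},{"dx":0,"dy":0,"dz":0.02,"rx":0,"ry":0,"rz":0,"claw":1}]'

```text
time_s: 17.75
ee_pos: [0.6795, 0.0448, 0.054]
eef_rot: [3.141, -0.0, 1.57]
force: [-0.8, -0.1, 0.1]
grip_width: 0.0511
grip_force: 14.0
```

Call:
step_arm --plan '[{"dx":0,"dy":0,"dz":0.015,"rx":0,"ry":0,"rz":0,"claw":1},{"dx":0,"dy":0,"dz":0.015,"rx":0,"ry":0,"rz":0,"claw":1},{"dx":0,"dy":0,"dz":0,"rx":0,"ry":0,"rz":0,"claw":1}]'

```text
time_s: 18.05
ee_pos: [0.6796, 0.0446, 0.0515]
eef_rot: [3.141, 0.0, 1.57]
force: [0.4, -0.2, 0.5]
grip_width: 0.0508
grip_force: 14.0
```

Call:
step_arm --plan '[{"dx":0,"dy":0,"dz":0.01,"rx":0,"ry":0,"rz":0,"claw":1},{"dx":0,"dy":0,"dz":0.01,"rx":0,"ry":0,"rz":0,"claw":1},{"dx":0,"dy":0,"dz":0,"rx":0,"ry":0,"rz":0,"claw":1},{"dx":0,"dy":0,"dz":0,"rx":0,"ry":0,"rz":0,"claw":1}]'

```text
time_s: 18.45
ee_pos: [0.6795, 0.0445, 0.0494]
eef_rot: [3.141, 0.0, 1.57]
force: [-1.7, 0.9, 5.5]
grip_width: 0.0512
grip_force: 14.0
```

Run:
```python
from h import *
p=shot("top"); C=cloud(p)
for u,v in ((349,140),(352,125),(357,105),(363,85),(369,64)):
    Q=C[v-2:v+3,u-5:u+6].reshape(-1,3); i=Q[:,2].argmax(); print(u,v,Q[i].round(3), 'med',np.median(Q,0).round(3))
```

```text
349 140 [0.723 0.194 0.045] med [ 0.733  0.195 -0.   ]
352 125 [0.743 0.181 0.08 ] med [0.76  0.187 0.028]
357 105 [0.751 0.178 0.16 ] med [0.761 0.185 0.135]
363 85 [0.754 0.177 0.235] med [0.761 0.182 0.218]
369 64 [0.755 0.18  0.306] med [0.759 0.181 0.294]
```

Call:
step_arm --plan '[{"dx":0,"dy":0,"dz":0,"rx":0,"ry":0,"rz":0,"claw":0.35},{"dx":0,"dy":0,"dz":0,"rx":0,"ry":0,"rz":0,"claw":0.25},{"dx":0,"dy":0,"dz":0,"rx":0,"ry":0,"rz":0,"claw":0.15},{"dx":0,"dy":0,"dz":0,"rx":0,"ry":0,"rz":0,"claw":0.1},{"dx":0,"dy":0,"dz":-0.1,"rx":0,"ry":0,"rz":0,"claw":0.1},{"dx":0,"dy":0,"dz":-0.3,"rx":0,"ry":0,"rz":0,"claw":0.1},{"dx":0,"dy":0,"dz":-0.45,"rx":0,"ry":0,"rz":0,"claw":0.1},{"dx":0,"dy":0,"dz":-0.45,"rx":0,"ry":0,"rz":0,"claw":0.1},{"dx":0,"dy":0,"dz":-0.45,"rx":0,"ry":0,"rz":0,"claw":0.1},{"dx":0,"dy":0,"dz":-0.45,"rx":0,"ry":0,"rz":0,"claw":0.1}]'

```text
time_s: 19.5
ee_pos: [0.679, 0.0445, 0.2719]
eef_rot: [3.141, -0.0, 1.57]
force: [-0.3, 0.1, -0.2]
grip_width: 0.0846
grip_force: 0.0
```

Call:
step_arm --plan '[{"dx":0,"dy":0,"dz":-0.45,"rx":0,"ry":0,"rz":0,"claw":0.1},{"dx":0,"dy":0,"dz":0,"rx":0,"ry":0,"rz":0,"claw":0.1},{"dx":0,"dy":0,"dz":0,"rx":0,"ry":0,"rz":0,"claw":0.1}]'

```text
time_s: 19.8
ee_pos: [0.6794, 0.0446, 0.3153]
eef_rot: [3.14, -0.0, 1.57]
force: [0.2, 0.1, -0.7]
grip_width: 0.0847
grip_force: 0.0
```

```bash
python3 look.py w6.png lar squ
python3 - <<'E'
import cv2,numpy as np
from h import *
# square dish lip corners at z=.01 from fresh wrist + top picture
for n in ("wrist","top"):
    p=shot(n); X=cloud(p); g=p['img'].min(-1)
    m=(abs(X[...,0]-.659)<.055)&(abs(X[...,1]-.157)<.055)&(g>75)&(X[...,2]<.03)&(X[...,2]>-.01)
    k,l,s,ce=cv2.connectedComponentsWithStats(m.astype(np.uint8)); i=1+s[1:,4].argmax()
    v,u=np.where(l==i); W=np.array([ray(p,a,b,.01)[:2] for a,b in zip(u,v)]).astype(np.float32)
    R=cv2.minAreaRect(W); print(n,np.round(R[0],4),np.round(R[1],4),round(R[2],2)); print(cv2.boxPoints(R).round(4).tolist())
E
```

```text
19.8 [0.6794 0.0446 0.3153] [179.88  -0.    89.97] [0.01 0.57 0.93 0.   1.64 0.01] [ 0.2  0.1 -0.7]
cam [0.68  0.12  0.478] [[1.0, -0.0, 0.0], [-0.0, -0.96, -0.26], [0.0, 0.26, -0.96]]
large_beaker_center 0.68 [290. 179. 343. 236.] 550 [0.6798 0.043 ] [0.0516 0.0517] 0.8
large_round_dish 0.69 [281. 167. 353. 234.] 2403 [0.6809 0.0426] [0.0826 0.0796] 0.1
square_dish 0.96 [267.  62. 332. 137.] 3898 [0.6613 0.1552] [0.0699 0.0708] 7.7
wrist [0.6617 0.1561] [0.0723 0.0708] 7.8
[[0.6211000084877014, 0.18629999458789825], [0.6306999921798706, 0.1160999983549118], [0.7023000121116638, 0.125900000333786], [0.6927000284194946, 0.19609999656677246]]
top [0.6568 0.1571] [0.0718 0.0711] 7.83
[[0.6164000034332275, 0.1875], [0.6261000037193298, 0.11699999868869781], [0.6972000002861023, 0.12680000066757202], [0.6875, 0.1973000019788742]]
```

View pics/w6.png

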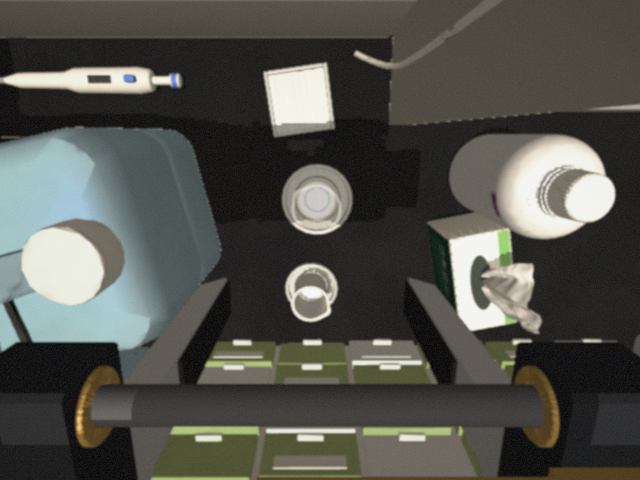

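Call:
step_arm --plan '[{"dx":0.2,"dy":-0.15,"dz":0,"rx":0,"ry":0,"rz":0,"claw":0.1},{"dx":0.35,"dy":-0.25,"dz":0,"rx":0,"ry":0,"rz":0,"claw":0.1},{"dx":0.4,"dy":-0.25,"dz":0,"rx":0,"ry":0,"rz":0,"claw":0.1},{"dx":0.45,"dy":-0.2,"dz":0,"rx":0,"ry":0,"rz":0,"claw":0.1},{"dx":0.45,"dy":-0.2,"dz":0,"rx":0,"ry":0,"rz":0,"claw":0.1},{"dx":0.45,"dy":-0.2,"dz":0,"rx":0,"ry":0,"rz":0,"claw":0.1},{"dx":0.45,"dy":-0.2,"dz":0,"rx":0,"ry":0,"rz":0,"claw":0.1},{"dx":0.45,"dy":-0.18,"dz":0,"rx":0,"ry":0,"rz":0,"claw":0.1},{"dx":0.45,"dy":-0.15,"dz":0,"rx":0,"ry":0,"rz":0,"claw":0.1},{"dx":0.45,"dy":-0.15,"dz":0,"rx":0,"ry":0,"rz":0,"claw":0.1}]'

```text
time_s: 21.15
ee_pos: [0.4855, 0.4564, 0.3139]
eef_rot: [-3.142, 0.0, 1.57]
force: [1.2, 0.5, 0.2]
grip_width: 0.0848
grip_force: 0.0
```

Call:
step_arm --plan '[{"dx":0,"dy":0,"dz":0.15,"rx":0,"ry":0,"rz":-0.0824,"claw":0.1},{"dx":0,"dy":0,"dz":0.15,"rx":0,"ry":0,"rz":-0.0824,"claw":0.1},{"dx":0,"dy":0,"dz":0.15,"rx":0,"ry":0,"rz":-0.0824,"claw":0.1},{"dx":0,"dy":0,"dz":0.15,"rx":0,"ry":0,"rz":-0.0824,"claw":0.1},{"dx":0,"dy":0,"dz":0.15,"rx":0,"ry":0,"rz":-0.0824,"claw":0.1},{"dx":0,"dy":0,"dz":0.15,"rx":0,"ry":0,"rz":-0.0824,"claw":0.1},{"dx":0,"dy":0,"dz":0.15,"rx":0,"ry":0,"rz":-0.0824,"claw":0.1},{"dx":0,"dy":0,"dz":0,"rx":0,"ry":0,"rz":0,"claw":0.1},{"dx":0,"dy":0,"dz":0,"rx":0,"ry":0,"rz":0,"claw":0.1}]'

```text
time_s: 22.05
ee_pos: [0.4866, 0.4547, 0.2092]
eef_rot: [-3.141, -0.0, 2.472]
force: [1.0, -0.5, 0.8]
grip_width: 0.085
grip_force: 0.0
```

```bash
python3 look.py w7.png squ
python3 - <<'E'
from h import *
for n in("top","scene"):
    p=shot(n); C=cloud(p)[p['z_map']>0].reshape(-1,3)
    for c in (.08,.1,.12,.14,.16):
        m=(abs(C[:,1]-c)<.01)&(C[:,2]>.12)&(C[:,2]<.27)&(C[:,0]<.62); print(n,c,m.sum(), np.percentile(C[m,0],99).round(3) if m.any() else '')
E
```

```text
22.05 [0.4866 0.4547 0.2092] [-179.99   -0.    141.66] [ 0.7   0.57  1.16  0.    1.4  -0.21] [ 1.  -0.5  0.8]
cam [0.428 0.501 0.372] [[0.62, 0.76, 0.21], [0.78, -0.6, -0.16], [0.0, 0.26, -0.96]]
square_cell_center 0.68 [292. 189. 352. 253.] 784 [0.4879 0.4595] [0.0461 0.0459] 51.7
top 0.08 2038 0.537
top 0.1 1604 0.534
top 0.12 749 0.53
top 0.14 0 
top 0.16 0 
scene 0.08 2760 0.521
scene 0.1 2368 0.526
scene 0.12 1778 0.532
scene 0.14 24 0.506
scene 0.16 92 0.005
```

View pics/w7.png

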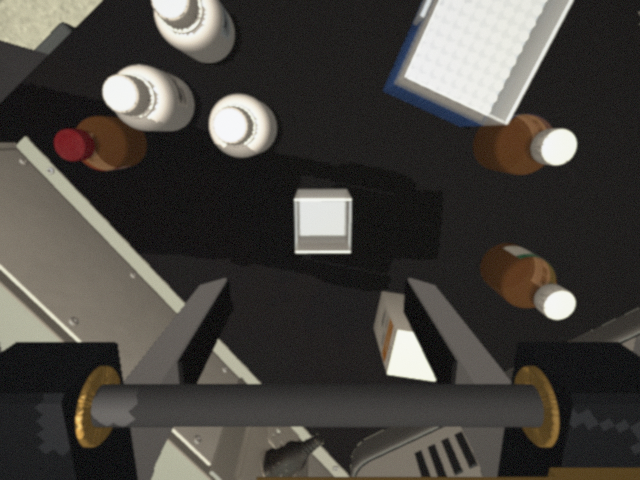

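Call:
step_arm --plan '[{"dx":0.023,"dy":0.045,"dz":0.3,"rx":0,"ry":0,"rz":0,"claw":0.1},{"dx":0,"dy":0,"dz":0.4,"rx":0,"ry":0,"rz":0,"claw":0.1},{"dx":0,"dy":0,"dz":0.35,"rx":0,"ry":0,"rz":0,"claw":0.1},{"dx":0,"dy":0,"dz":0.25,"rx":0,"ry":0,"rz":0,"claw":0.1},{"dx":0,"dy":0,"dz":0.15,"rx":0,"ry":0,"rz":0,"claw":0.1},{"dx":0,"dy":0,"dz":0.1,"rx":0,"ry":0,"rz":0,"claw":0.1},{"dx":0,"dy":0,"dz":0,"rx":0,"ry":0,"rz":0,"claw":0.1},{"dx":0,"dy":0,"dz":0,"rx":0,"ry":0,"rz":0,"claw":0.25},{"dx":0,"dy":0,"dz":0,"rx":0,"ry":0,"rz":0,"claw":0.35},{"dx":0,"dy":0,"dz":0,"rx":0,"ry":0,"rz":0,"claw":0.42}]'

```text
time_s: 23.3
ee_pos: [0.4879, 0.4599, 0.055]
eef_rot: [3.14, 0.0, 2.476]
force: [-0.6, -0.4, 0.0]
grip_width: 0.0641
grip_force: 0.0
```

Call:
step_arm --plan '[{"dx":0,"dy":0,"dz":0,"rx":0,"ry":0,"rz":0,"claw":0.45},{"dx":0,"dy":0,"dz":0,"rx":0,"ry":0,"rz":0,"claw":0.5},{"dx":0,"dy":0,"dz":0,"rx":0,"ry":0,"rz":0,"claw":1},{"dx":0,"dy":0,"dz":0,"rx":0,"ry":0,"rz":0,"claw":1},{"dx":0,"dy":0,"dz":0,"rx":0,"ry":0,"rz":0,"claw":1},{"dx":0,"dy":0,"dz":0,"rx":0,"ry":0,"rz":0,"claw":1}]'

```text
time_s: 23.9
ee_pos: [0.4876, 0.4597, 0.0541]
eef_rot: [3.141, 0.0, 2.476]
force: [-0.5, -0.8, 3.0]
grip_width: 0.0457
grip_force: 14.0
```

Call:
step_arm --plan '[{"dx":0,"dy":0,"dz":-0.1,"rx":0,"ry":0,"rz":0,"claw":1},{"dx":0,"dy":0,"dz":-0.2,"rx":0,"ry":0,"rz":0,"claw":1},{"dx":0,"dy":0,"dz":-0.35,"rx":0,"ry":0,"rz":0,"claw":1},{"dx":0,"dy":0,"dz":-0.4,"rx":0,"ry":0,"rz":0,"claw":1},{"dx":0,"dy":0,"dz":-0.3,"rx":0,"ry":0,"rz":-0.085,"claw":1},{"dx":0,"dy":0,"dz":-0.3,"rx":0,"ry":0,"rz":-0.085,"claw":1},{"dx":0,"dy":0,"dz":-0.3,"rx":0,"ry":0,"rz":-0.085,"claw":1},{"dx":0,"dy":0,"dz":-0.3,"rx":0,"ry":0,"rz":-0.085,"claw":1},{"dx":0,"dy":0,"dz":-0.3,"rx":0,"ry":0,"rz":-0.085,"claw":1},{"dx":0,"dy":0,"dz":-0.2,"rx":0,"ry":0,"rz":-0.085,"claw":1}]'

```text
time_s: 24.9
ee_pos: [0.4875, 0.4596, 0.332]
eef_rot: [3.14, 0.002, -3.0]
force: [0.8, -1.4, 0.4]
grip_width: 0.0458
grip_force: 14.0
```

Call:
step_arm --plan '[{"dx":-0.08,"dy":-0.2,"dz":0,"rx":0,"ry":0,"rz":0,"claw":1},{"dx":-0.16,"dy":-0.4,"dz":0,"rx":0,"ry":0,"rz":0,"claw":1},{"dx":-0.16,"dy":-0.4,"dz":0,"rx":0,"ry":0,"rz":0,"claw":1},{"dx":-0.16,"dy":-0.4,"dz":0,"rx":0,"ry":0,"rz":0,"claw":1},{"dx":-0.16,"dy":-0.4,"dz":0,"rx":0,"ry":0,"rz":0,"claw":1},{"dx":-0.16,"dy":-0.4,"dz":0,"rx":0,"ry":0,"rz":0,"claw":1},{"dx":-0.16,"dy":-0.4,"dz":0,"rx":0,"ry":0,"rz":0,"claw":1},{"dx":-0.16,"dy":-0.4,"dz":0,"rx":0,"ry":0,"rz":0,"claw":1},{"dx":-0.106,"dy":-0.244,"dz":0,"rx":0,"ry":0,"rz":0,"claw":1},{"dx":0,"dy":0,"dz":0,"rx":0,"ry":0,"rz":0,"claw":1}]'

```text
time_s: 25.9
ee_pos: [0.662, 0.1526, 0.3287]
eef_rot: [-3.141, -0.001, -3.01]
force: [0.2, 1.5, -1.4]
grip_width: 0.0462
grip_force: 14.0
```

```bash
python3 look.py w8.png squ;  python3 - <<'E'
from h import *
p=shot("wrist"); X=cloud(p); g=p['img'].min(-1)
m=(abs(X[...,0]-.659)<.055)&(abs(X[...,1]-.157)<.055)&(g>75)&(X[...,2]<.03)&(X[...,2]>-.01)
k,l,s,ce=cv2.connectedComponentsWithStats(m.astype(np.uint8)); i=1+s[1:,4].argmax()
v,u=np.where(l==i); W=np.array([ray(p,a,b,.01)[:2] for a,b in zip(u,v)]).astype(np.float32)
R=cv2.minAreaRect(W); print(np.round(R[0],4),np.round(R[1],4),round(R[2],2))
E
```

```text
25.9 [0.662  0.1526 0.3287] [-1.7997e+02 -4.0000e-02 -1.7244e+02] [ 0.17  0.57  0.9  -0.    1.67 -1.53] [ 0.2  1.5 -1.4]
cam [0.587 0.142 0.491] [[-0.13, 0.96, 0.26], [0.99, 0.13, 0.03], [0.0, 0.26, -0.96]]
square_cell_center 0.6 [263. 233. 371. 357.] 30 [0.7865 0.1652] [0.009  0.1829] 53.1
square_dish 0.7 [291. 168. 348. 225.] 3071 [0.6615 0.1545] [0.0692 0.0685] 8.1
[0.6611 0.1554] [0.0701 0.072 ] 7.8
```

View pics/w8.png

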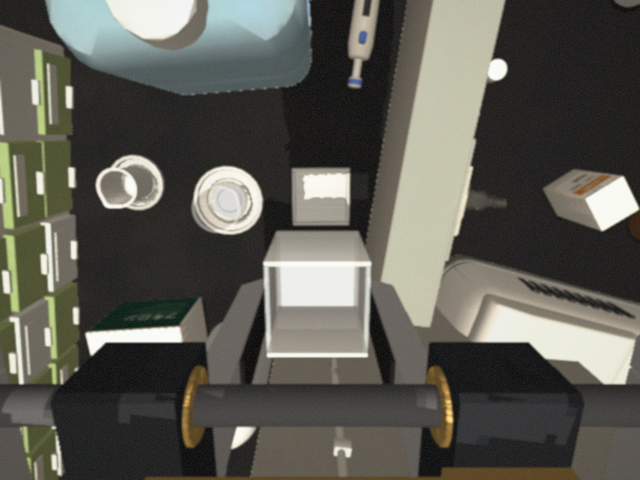

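Call:
step_arm --plan '[{"dx":0.01,"dy":0.036,"dz":0.2,"rx":0,"ry":0,"rz":-0.003,"claw":1},{"dx":0,"dy":0,"dz":0.35,"rx":0,"ry":0,"rz":0,"claw":1},{"dx":0,"dy":0,"dz":0.35,"rx":0,"ry":0,"rz":0,"claw":1},{"dx":0,"dy":0,"dz":0.35,"rx":0,"ry":0,"rz":0,"claw":1},{"dx":0,"dy":0,"dz":0.35,"rx":0,"ry":0,"rz":0,"claw":1},{"dx":0,"dy":0,"dz":0.3,"rx":0,"ry":0,"rz":0,"claw":1},{"dx":0,"dy":0,"dz":0.25,"rx":0,"ry":0,"rz":0,"claw":1},{"dx":0,"dy":0,"dz":0.15,"rx":0,"ry":0,"rz":0,"claw":1},{"dx":0,"dy":0,"dz":0.1,"rx":0,"ry":0,"rz":0,"claw":1},{"dx":0,"dy":0,"dz":0,"rx":0,"ry":0,"rz":0,"claw":1}]'

```text
time_s: 27.1
ee_pos: [0.659, 0.1598, 0.0884]
eef_rot: [-3.142, -0.001, -3.001]
force: [-0.1, -0.5, -1.3]
grip_width: 0.0463
grip_force: 14.0
```

Call:
step_arm --plan '[{"dx":-0.01,"dy":-0.04,"dz":0,"rx":0,"ry":0,"rz":0.0025,"claw":1},{"dx":0,"dy":0,"dz":0.1,"rx":0,"ry":0,"rz":0,"claw":1},{"dx":0,"dy":0,"dz":0.1,"rx":0,"ry":0,"rz":0,"claw":1},{"dx":0,"dy":0,"dz":0.05,"rx":0,"ry":0,"rz":0,"claw":1},{"dx":0,"dy":0,"dz":0,"rx":0,"ry":0,"rz":0,"claw":1},{"dx":0,"dy":0,"dz":0,"rx":0,"ry":0,"rz":0,"claw":1}]'

```text
time_s: 27.7
ee_pos: [0.661, 0.1555, 0.064]
eef_rot: [-3.142, -0.0, -3.005]
force: [0.2, -0.1, -0.5]
grip_width: 0.0455
grip_force: 14.0
```

Call:
step_arm --plan '[{"dx":0,"dy":0,"dz":0.02,"rx":0,"ry":0,"rz":0,"claw":1},{"dx":0,"dy":0,"dz":0.02,"rx":0,"ry":0,"rz":0,"claw":1},{"dx":0,"dy":0,"dz":0.01,"rx":0,"ry":0,"rz":0,"claw":1},{"dx":0,"dy":0,"dz":0.01,"rx":0,"ry":0,"rz":0,"claw":1},{"dx":0,"dy":0,"dz":0,"rx":0,"ry":0,"rz":0,"claw":1}]'

```text
time_s: 28.2
ee_pos: [0.6611, 0.1555, 0.0581]
eef_rot: [3.142, 0.0, -3.005]
force: [-0.5, -0.1, 0.9]
grip_width: 0.0461
grip_force: 14.0
```

Call:
step_arm --plan '[{"dx":0,"dy":0,"dz":0.01,"rx":0,"ry":0,"rz":0,"claw":1},{"dx":0,"dy":0,"dz":0,"rx":0,"ry":0,"rz":0,"claw":1},{"dx":0,"dy":0,"dz":0,"rx":0,"ry":0,"rz":0,"claw":1}]'

```text
time_s: 28.5
ee_pos: [0.6613, 0.1556, 0.0581]
eef_rot: [3.142, 0.001, -3.005]
force: [-3.3, -0.6, 8.3]
grip_width: 0.0457
grip_force: 14.0
```

Call:
step_arm --plan '[{"dx":0,"dy":0,"dz":-0.005,"rx":0,"ry":0,"rz":0,"claw":0.47},{"dx":0,"dy":0,"dz":0,"rx":0,"ry":0,"rz":0,"claw":0.4},{"dx":0,"dy":0,"dz":0,"rx":0,"ry":0,"rz":0,"claw":0.3},{"dx":0,"dy":0,"dz":0,"rx":0,"ry":0,"rz":0,"claw":0.25},{"dx":0,"dy":0,"dz":-0.1,"rx":0,"ry":0,"rz":0,"claw":0.25},{"dx":0,"dy":0,"dz":-0.3,"rx":0,"ry":0,"rz":0,"claw":0.25},{"dx":0,"dy":0,"dz":-0.45,"rx":0,"ry":0,"rz":0,"claw":0.25},{"dx":0,"dy":0,"dz":-0.45,"rx":0,"ry":0,"rz":0,"claw":0.25},{"dx":0,"dy":0,"dz":-0.45,"rx":0,"ry":0,"rz":0,"claw":0.25},{"dx":0,"dy":0,"dz":-0.45,"rx":0,"ry":0,"rz":0,"claw":0.25}]'

```text
time_s: 29.5
ee_pos: [0.6605, 0.1554, 0.2804]
eef_rot: [3.142, 0.001, -3.005]
force: [0.6, -0.5, -0.5]
grip_width: 0.0703
grip_force: 0.0
```

Call:
step_arm --plan '[{"dx":0,"dy":0,"dz":-0.45,"rx":0,"ry":0,"rz":0,"claw":0.25},{"dx":0,"dy":0,"dz":0,"rx":0,"ry":0,"rz":0,"claw":0.25},{"dx":0,"dy":0,"dz":0,"rx":0,"ry":0,"rz":0,"claw":0.25}]'

```text
time_s: 29.8
ee_pos: [0.661, 0.1555, 0.3237]
eef_rot: [3.141, 0.002, -3.005]
force: [-0.3, -0.3, -1.5]
grip_width: 0.0706
grip_force: 0.0
```

```bash
python3 look.py w9.png sma lar squ
python3 - <<'E'
from h import *
p=shot("scene"); save(p,'s9.png')
for k,h in {'carton_center':.082,'white_bottle_center':.092,'amber_bottle_center':.085,'vial_center':.046}.items():
    for r in viewer.recognise(k,p)[:1]:
        b=r['rect']; print(k,round(r['score'],2),np.round(b),ray(p,(b[0]+b[2])/2,(b[1]+b[3])/2,h/2).round(3))
E
```

```text
29.8 [0.661  0.1555 0.3237] [ 1.7999e+02  1.2000e-01 -1.7218e+02] [ 0.18  0.57  0.92  0.    1.66 -1.53] [-0.3 -0.3 -1.5]
cam [0.586 0.144 0.486] [[-0.14, 0.95, 0.26], [0.99, 0.13, 0.04], [0.0, 0.27, -0.96]]
small_beaker_center 0.72 [ 90. 163. 148. 210.] 591 [ 0.6735 -0.0685] [0.043  0.0439] 22.4
large_beaker_center 0.86 [186. 179. 247. 235.] 580 [0.6809 0.0431] [0.0518 0.0527] 89.4
square_cell_center 0.76 [293. 178. 340. 225.] 412 [0.661  0.1543] [0.0449 0.0453] 7.6
small_round_dish 0.91 [106. 151. 159. 214.] 1285 [ 0.672  -0.0638] [0.0654 0.0538] 20.9
large_round_dish 0.79 [189. 168. 259. 235.] 2160 [0.682  0.0436] [0.0822 0.0828] 2.4
square_dish 0.62 [290. 168. 346. 225.] 1247 [0.6609 0.1554] [0.068  0.0678] 7.7
carton_center 0.77 [198. 265. 229. 308.] [0.616 0.455 0.041]
white_bottle_center 0.74 [302. 306. 330. 359.] [0.381 0.463 0.046]
amber_bottle_center 0.58 [362. 292. 381. 332.] [0.317 0.364 0.042]
vial_center 0.72 [283. 158. 306. 190.] [0.688 0.03  0.023]
```

View pics/w9.png

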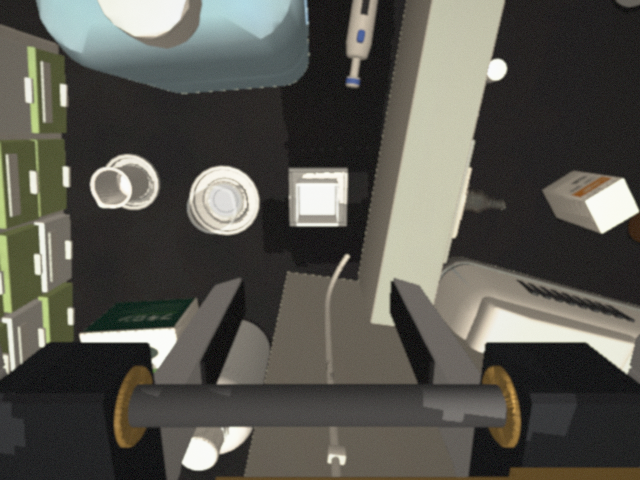

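View pics/s9.png

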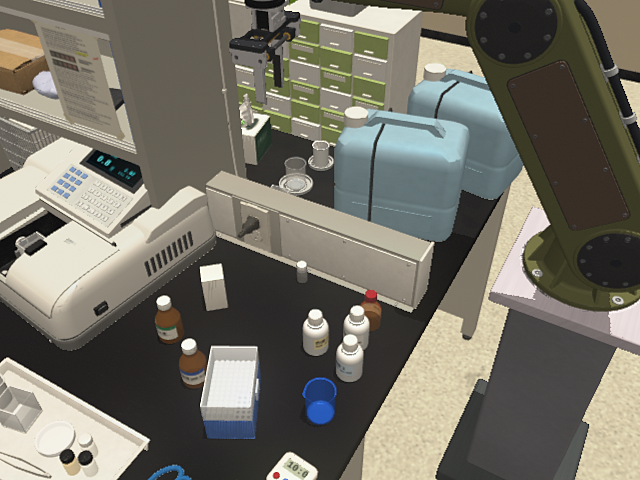

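The wrist view shows all three vessels upright in their dishes at about (110,187), (222,202) and (317,202), and the cell is parallel to its dish (7.6° against 7.7°). The scene view shows the vial at (302,271) and the carton and bottles where they were.

```bash
python3 -c "
from station import hand_in
print(hand_in())"
```

```text
the job is handed in; nothing more can be done
None
```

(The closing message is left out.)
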